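# Rock test of an ink cake on the checking plate

## Robot

A 7-joint arm with a two-finger parallel gripper is mounted at the origin on the work surface. World frame = base frame: x ahead of the robot, y to its left, z up, the work surface at z = 0. Lengths are in m, angles in degrees, forces in N, time in s.
With the tool pointing down it reaches from about 0.425 to 0.875 m from the base axis. Payload 4.7 kg.
Tool frame: the origin (TCP) lies at the very end of the fingers, on their centre line; the grasp point (between the pads) lies env.hold_point_z behind it (env.hold_point_z is the distance from the TCP to the grasp point, in m); z points along the fingers, y is the line along which they close (so a half turn about z gives the same grasp; the last joint's range is limited). The gripper opens to 87 mm and grips with 3 to 60 N. Pads are 19 mm wide; open, the fingers measure 117 mm over their backs; the gripper's body (75 mm by 190 mm) begins 51 mm behind the grasp point.
Start: joints at [64.693, 18.392, -4.016, 83.108, 1.295, 78.541, -3.26], TCP at [0.286, -0.584, 0.223] pointing down, gripper open.
Joint ranges: [-163.93, 163.93], [-17.29, 119.83], [-79.2, 71.16], [3.27, 140.29], [-89.18, 269.18], [5.43, 117.66], [-154.24, 154.24]. Speed limits (degrees/s): [147.25, 147.25, 180, 180, 180, 180, 180].

## Interface

Orientations are given as [roll, pitch, yaw] about the fixed x, y, z axes, in that order (R = Rz(yaw) Ry(pitch) Rx(roll)).
In Python, from cell import env gives the robot as it stands.
- The arm moves only by the shell command python3 -m jog 'ROWS' [FORCE]. ROWS is JSON, a list of rows, each an object with "dp": the shift along the tool's x, y, z in cm, a list of three; "twist": the turn about the tool's z in degrees; "fingers": the opening, from 0 (shut) to 1 (fully open). A call has 1 to 8 rows; each row is the pose to reach, as a shift and turn from the pose commanded when the call began, along the tool's axes at that moment; what a row does not reach only later rows make up. A row lasts 1/8 s, in which the tool goes at most 62.5 mm and 10.7 degrees, less where a joint would pass 70% of its speed; a pose out of reach is approached as far as the arm can. A call with a gripper value outside its range is refused whole. The fingers move at their own pace and stop on an object; FORCE is the grip in N (left out, the last holds). Time passes only in rows, so rows that repeat a pose let the fingers close. It gives the time, the measured TCP pose, the force, the opening and the grip force at its end, in the units of the state.
- env.get_obs(): the state, without advancing time (a new reading comes with each control period).
- env.read_camera(name): name is "side" or "top"; returns a dict with "pixels" (420x560x3 uint8, blue, green, red), "depth" (420x560 float32, m along the optical axis (not along the pixel's ray), 0 where there is no reading), "fx", "fy", "cx", "cy" (pixels), "rvec" (rotation vector, rad) and "tvec" (3), from world to camera coordinates, as OpenCV has them. Camera axes: x right, y down, z forward; pixel columns grow to the right and rows downward; lengths in m; the calibration is good to about 2 mm. A picture is of the moment at which its call begins.
- env.sign_off(): hands the job in; it is judged then, once.
The state is a dict: "time_s": time; "qpos": joint angles; "joint_velocities": joint speeds; "effort": joint torques, N m; "tool_pos": TCP position; "tool_rot": TCP orientation; "force": force on the tool from outside, world axes, zero at the start; "wrist_torque": the same for the moment, N m; "grip_width": finger opening in m; "grasp_force": force on a finger pad.
Only numpy, scipy, OpenCV 4.12 (cv2) and the standard library are available. Lean on these libraries where they do the work, as an engineer would, in place of code of your own. Each camera call takes 0.05 s, during which the arm holds its last target. There are 200 camera calls.

## Task

Check the oblong ink cake on the steel plate for rocking: with the closed fingertips press its raised corner down until that corner touches the plate, let go, then press the diagonally opposite corner, which has come up, back down and let go. Leave the cake lying tipped back onto that second corner, in its place on the plate, and leave the round cake alone.

Things in the scene. Friction and masses are not known exactly. Their poses are not given: they have to be found in the camera images.
- cake: Oblong black ink cake, slab 110 x 80 x 24 mm (x, y, z), 0.2 to 0.4 kg, any yaw. Rounded drips 6 mm high under two opposite corners, at (+50,-35) and (-50,+35) mm, let it rock about that diagonal, 5 degrees either way; a light push (under 1 N) tips it and it stays as last tipped. Origin: middle of the underside, level with the drips' feet; the top face is 30 mm up its z axis.
- cake_p (a point): Pressing point on the top face at the corner that is raised at the start: (+43,+28) mm from the cake's middle, 12 mm in from both edges. It stands about 59 mm above the table when raised and 51 mm when its corner touches the plate.
- cake_q (a point): Pressing point on the top face at the diagonally opposite corner, (-43,-28) mm from the middle; it touches the plate at the start (about 51 mm above the table) and rises to about 59 mm when corner p is pressed down.
- round_cake: Round black ink cake, 80 mm across and 22 mm thick, flat and steady, a bystander on the same plate. Origin: centre of its underside. The plate under both cakes is fixed, ground steel on a wooden frame, 240 x 400 mm, its top 25 mm above the table.
Mind the look-alikes: they are no part of the job. Leave any blue or turquoise look-alike of the cake alone.

How it is judged:
By the outcome, as a careful person would: the job done as asked, in the order asked, and still so for the second after the job is handed in, with the robot touching nothing.
It also fails if it takes over 32 s, if anything falls off the work surface, if the arm or the gripper's body presses on something with over 40 N, if the wrist force passes 120 N, or if a joint passes its speed limit or range.

## Working session

There is one attempt and no reset: what is moved stays moved. The work goes in short steps, Python scripts to look and compute and a shell command to move; the robot and the scene stay as the last step left them, time stands still between calls to the robot, and variables do not carry over. Pictures are saved under pics/ and viewed, at most 10 in all, crops included, and the job is handed in when it is done.

```bash
mkdir -p pics; cat > h.py <<'E'
import numpy as np, cv2
from cell import env
def cam(n):
    c=env.read_camera(n); c['R']=cv2.Rodrigues(np.array(c['rvec'],float))[0]; c['t']=np.array(c['tvec'],float).ravel(); return c
def cloud(c):
    v,u=np.mgrid[0:420,0:560]; d=c['depth']
    P=np.stack([(u-c['cx'])/c['fx']*d,(v-c['cy'])/c['fy']*d,d],-1)
    return (P-c['t'])@c['R']
E
python3 - <<'E'
from h import *
for n in('top','side'):
    c=cam(n); cv2.imwrite(f'pics/{n}0.png',c['pixels']); np.savez(f'{n}0.npz',**c)
    print(n,-c['R'].T@c['t'],c['fx'])
o=env.get_obs(); print(o['tool_pos'],o['tool_rot'],o['time_s'],o['force'])
E
```

```text
top [0.59107452 0.0548643  0.8748429 ] 421.667483533475
side [0.39733965 0.71712768 0.51007485] 414.908514641144
[ 0.28585827 -0.58320758  0.22153611] [-1.79898353e+02  6.18753452e-03  2.61173529e+01] 0.1 [0.20289344 0.6645066  0.45154606]
```

View pics/top0.png

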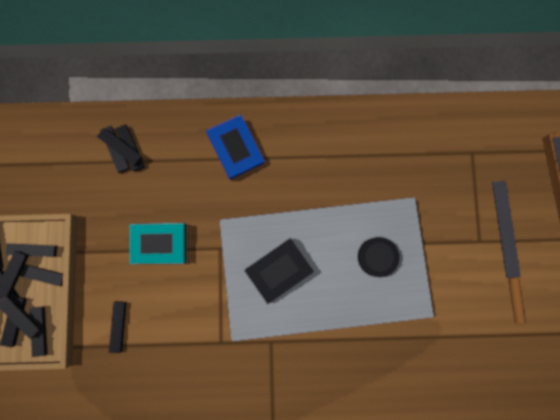

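View pics/side0.png

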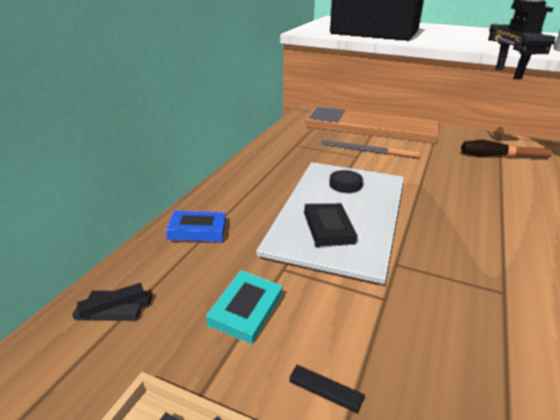

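The top view shows the oblong cake at about (280,271) and the round cake at (378,257), both on the plate. The blue (236,147) and turquoise (157,244) look-alikes are off the plate. The side view shows the oblong cake at about (330,224). Next I'll fit the cake from both views.

```bash
python3 - <<'E'
from h import *
for n,(u0,u1,v0,v1) in dict(top=(235,325,228,315),side=(295,365,195,255)).items():
    c=dict(np.load(f'{n}0.npz')); P=cloud(c)
    g=c['pixels'].max(-1)
    m=np.zeros(g.shape,bool); m[v0:v1,u0:u1]=True
    m&=(c['depth']>0)&(g<75)
    Q=P[m]; print(n,m.sum(),'z pct',np.percentile(Q[:,2],[1,10,50,90,99]))
    T=Q[Q[:,2]>0.044]
    A=np.c_[T[:,:2]-T[:,:2].mean(0),np.ones(len(T))]
    for _ in range(4):
        k,*_r=np.linalg.lstsq(A,T[:,2],rcond=None); r=abs(T[:,2]-A@k); s=r<max(.0025,1.5*np.median(r)); A,T=A[s],T[s]
    (cx,cy),wh,a=cv2.minAreaRect(T[:,:2].astype(np.float32))
    print('rect',cx,cy,wh,a,'slope deg',np.degrees(k[:2]),'z mid',k[2],'res',r.std(),len(T))
    for p in cv2.boxPoints(((cx,cy),(wh[0]-.024,wh[1]-.024),a)):
        d=np.linalg.norm(T[:,:2]-p,axis=1)<.008
        print('  corner',p.round(4),'z',T[d,2].mean().round(4))
    pl=P[np.ix_(range(v0-15,v1+15),range(u0-10,u1+15))]; gg=c['pixels'][v0-15:v1+15,u0-10:u1+15].min(-1)
    print('plate z',np.median(pl[gg>110][:,2]))
E
```

```text
top 2356 z pct [0.02435773 0.05091263 0.05522704 0.05870835 0.06133092]
rect 0.57552570104599 0.052839457988739014 (0.07847844809293747, 0.10816390067338943) 33.0728874206543 slope deg [5.35400157 0.06317317] z mid 0.055255737238377484 res 0.0006566507104274934 2068
  corner [0.5297 0.0732] z 0.0508
  corner [0.5757 0.0027] z 0.0553
  corner [0.6213 0.0324] z 0.0593
  corner [0.5754 0.103 ] z 0.055
plate z 0.025306287306958906
side 1667 z pct [0.03256204 0.04165652 0.05533284 0.05917848 0.06120881]
rect 0.5752630233764648 0.05582914501428604 (0.07733383774757385, 0.10668381303548813) 33.53431701660156 slope deg [ 5.01833207 -0.68327531] z mid 0.056210270280133354 res 0.0004962198605507435 1104
  corner [0.5302 0.0756] z 0.0521
  corner [0.5759 0.0066] z 0.0569
  corner [0.6203 0.0361] z 0.0605
  corner [0.5747 0.105 ] z 0.0553
plate z 0.026709642506195543
```

```bash
python3 -m jog '[{"dp":[3,-2,0],"twist":0,"fingers":0},{"dp":[7,-5,0],"twist":0,"fingers":0},{"dp":[11,-8,0],"twist":0,"fingers":0},{"dp":[15,-11,0],"twist":0,"fingers":0},{"dp":[19,-14,0],"twist":0,"fingers":0},{"dp":[23,-17,0],"twist":0,"fingers":0},{"dp":[27,-20,0],"twist":0,"fingers":0},{"dp":[31,-22,0],"twist":0,"fingers":0}]' 10
python3 -m jog '[{"dp":[4,-3,0],"twist":0,"fingers":0},{"dp":[8,-6,0],"twist":0,"fingers":0},{"dp":[12,-9,0],"twist":0,"fingers":0},{"dp":[16,-12,0],"twist":0,"fingers":0},{"dp":[20,-15,0],"twist":0,"fingers":0},{"dp":[23,-17,0],"twist":0,"fingers":0},{"dp":[26,-18.7,0],"twist":0,"fingers":0},{"dp":[26,-18.7,0],"twist":0,"fingers":0}]'
```

```text
time_s: 1.1
tool_pos: [0.4679, -0.2477, 0.2224]
tool_rot: [-180.0, 0.0, 26.2]
force: [1.0, -0.3, 0.2]
grip_width: 0.0146
grasp_force: 0.0
time_s: 2.1
tool_pos: [0.6189, 0.0364, 0.2217]
tool_rot: [-179.9, 0.0, 26.4]
force: [-0.3, -0.9, -0.3]
grip_width: 0.0004
grasp_force: 0.0
```

```bash
python3 -m jog '[{"dp":[0.1,0.3,3],"twist":0,"fingers":0},{"dp":[0.1,0.3,6],"twist":0,"fingers":0},{"dp":[0.1,0.3,9],"twist":0,"fingers":0},{"dp":[0.1,0.3,11.5],"twist":0,"fingers":0},{"dp":[0.1,0.3,13.5],"twist":0,"fingers":0},{"dp":[0.1,0.3,14.5],"twist":0,"fingers":0},{"dp":[0.1,0.3,14.5],"twist":0,"fingers":0}]'
python3 - <<'E'
from h import *
ims=[]
for n,(u,v) in dict(top=(290,260),side=(330,215)).items():
    c=cam(n); ims.append(cv2.resize(c['pixels'][v-65:v+65,u-65:u+65],(400,400),interpolation=cv2.INTER_CUBIC))
cv2.imwrite('pics/close1.png',np.clip(np.hstack(ims)*1.8,0,255).astype(np.uint8))
E
```

```text
time_s: 2.98
tool_pos: [0.6206, 0.0301, 0.0771]
tool_rot: [-180.0, 0.1, 26.1]
force: [0.1, 0.8, 1.1]
grip_width: 0.0008
grasp_force: 0.0
```

View pics/close1.png

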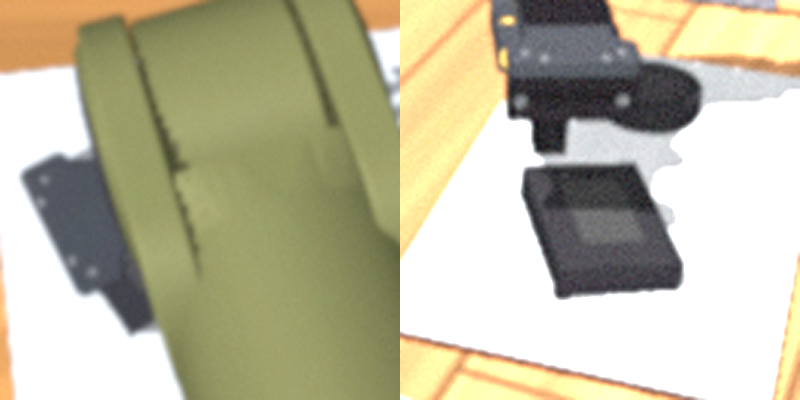

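In the side half, the shut fingertip (550,150) hangs over the cake's far-left corner (535,175). In the top half the gripper hides that corner. I'll check this by projecting p and the TCP into the side image.

```bash
python3 - <<'E'
from h import *
c=dict(np.load('side0.npz')); K=np.array([[c['fx'],0,c['cx']],[0,c['fy'],c['cy']],[0,0,1]])
for n,p in dict(p=(.621,.034,.059),q=(.530,.074,.051),tcp=env.get_obs()['tool_pos']).items():
    u=cv2.projectPoints(np.array([p],float),c['rvec'],c['tvec'],K,None)[0].ravel()
    print(n,u.round(1),'crop',((u-[265,150])*400/130+[400,0]).round())
print(env.hold_point_z)
E
```

```text
p [311.4 207.5] crop [543. 177.]
q [348.9 231.8] crop [658. 252.]
tcp [312.2 198.4] crop [545. 149.]
0.0187
```

```bash
python3 -m jog '[{"dp":[0,0,0.8],"twist":0,"fingers":0},{"dp":[0,0,1.4],"twist":0,"fingers":0},{"dp":[0,0,1.7],"twist":0,"fingers":0},{"dp":[0,0,2.0],"twist":0,"fingers":0},{"dp":[0,0,2.2],"twist":0,"fingers":0},{"dp":[0,0,2.4],"twist":0,"fingers":0},{"dp":[0,0,2.5],"twist":0,"fingers":0},{"dp":[0,0,2.5],"twist":0,"fingers":0}]'
```

```text
time_s: 4.08
tool_pos: [0.621, 0.0304, 0.0525]
tool_rot: [180.0, 0.0, 26.1]
force: [-0.7, -0.8, 0.1]
grip_width: 0.0003
grasp_force: 0.0
```

```bash
python3 -m jog '[{"dp":[0,0,0.1],"twist":0,"fingers":0},{"dp":[0,0,0.1],"twist":0,"fingers":0}]'; python3 -m jog '[{"dp":[0,0,0.1],"twist":0,"fingers":0},{"dp":[0,0,0.1],"twist":0,"fingers":0}]'
```

```text
time_s: 4.32
tool_pos: [0.6211, 0.0304, 0.052]
tool_rot: [180.0, -0.0, 26.1]
force: [-1.0, -1.1, 3.0]
grip_width: 0.0007
grasp_force: 1.6
time_s: 4.58
tool_pos: [0.6212, 0.0304, 0.0518]
tool_rot: [180.0, -0.0, 26.1]
force: [-3.8, -1.0, 8.7]
grip_width: 0.0004
grasp_force: 3.9
```

The corner has bottomed out: z has stalled at 51.8 mm and the force has risen to 8.7 N. I'll release straight up, go above q and look.

```bash
python3 -m jog '[{"dp":[0,0,-0.5],"twist":0,"fingers":0},{"dp":[0,0,-2],"twist":0,"fingers":0},{"dp":[0,0,-5],"twist":0,"fingers":0},{"dp":[0,0,-8],"twist":0,"fingers":0},{"dp":[0,0,-10],"twist":0,"fingers":0},{"dp":[0,0,-10],"twist":0,"fingers":0}]'
python3 - <<'E'
from h import *
print(env.get_obs()['tool_pos'])
c=cam('side'); np.savez('side1.npz',**c); P=cloud(c)
m=np.zeros((420,560),bool); m[195:255,295:365]=True
m&=(c['depth']>0)&(c['pixels'].max(-1)<75)&(P[...,2]<.068)&(P[...,2]>.044)
T=P[m]; A=np.c_[T[:,:2]-T[:,:2].mean(0),np.ones(len(T))]
for _ in range(4):
    k,*_r=np.linalg.lstsq(A,T[:,2],rcond=None); r=abs(T[:,2]-A@k); s=r<max(.0025,1.5*np.median(r)); A,T=A[s],T[s]
(cx,cy),wh,a=cv2.minAreaRect(T[:,:2].astype(np.float32))
print(cx,cy,wh,a,np.degrees(k[:2]),len(T))
for p in cv2.boxPoints(((cx,cy),(wh[0]-.024,wh[1]-.024),a)):
    d=np.linalg.norm(T[:,:2]-p,axis=1)<.008; print(p.round(4),T[d,2].mean().round(4))
cv2.imwrite('pics/close2.png',np.clip(cv2.resize(c['pixels'][150:280,265:395],(400,400))*1.8,0,255).astype(np.uint8))
E
```

```text
time_s: 5.32
tool_pos: [0.6221, 0.0306, 0.1525]
tool_rot: [179.9, -0.2, 26.1]
force: [0.3, -0.1, 0.2]
grip_width: 0.0007
grasp_force: 0.0
[0.62214689 0.03061718 0.15246634]
0.5810949802398682 0.054564833641052246 (0.07878857851028442, 0.10865360498428345) 32.56638717651367 [-4.82039062 -0.39391997] 944
[0.5352 0.0755] 0.0599
[0.5808 0.0041] 0.0564
[0.627  0.0336] 0.0524
[0.5814 0.105 ] 0.0559
```

View pics/close2.png

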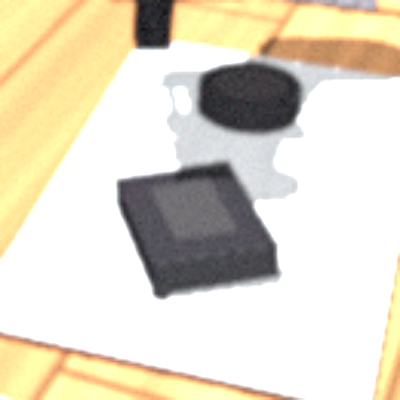

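The cake now slopes the other way (-4.8°): corner p is down at (262,250) and q has come up on the near right side at 59.9 mm. It hasn't moved on the plate, and the round cake at (250,95) is untouched. Now for q.

```bash
python3 -m jog '[{"dp":[-2,-2.6,0],"twist":0,"fingers":0},{"dp":[-4,-5.2,0],"twist":0,"fingers":0},{"dp":[-6,-7.8,0],"twist":0,"fingers":0},{"dp":[-6,-7.8,3],"twist":0,"fingers":0},{"dp":[-6,-7.8,5.5],"twist":0,"fingers":0},{"dp":[-6,-7.8,7.5],"twist":0,"fingers":0},{"dp":[-6,-7.8,7.8],"twist":0,"fingers":0},{"dp":[-6,-7.8,7.8],"twist":0,"fingers":0}]'
```

```text
time_s: 6.38
tool_pos: [0.5324, 0.0741, 0.0722]
tool_rot: [-180.0, 0.1, 26.1]
force: [0.1, 0.6, 0.5]
grip_width: 0.0008
grasp_force: 0.0
```

```bash
python3 -m jog '[{"dp":[0,0,0.5],"twist":0,"fingers":0},{"dp":[0,0,0.9],"twist":0,"fingers":0},{"dp":[0,0,1.2],"twist":0,"fingers":0},{"dp":[0,0,1.5],"twist":0,"fingers":0},{"dp":[0,0,1.7],"twist":0,"fingers":0},{"dp":[0,0,1.9],"twist":0,"fingers":0},{"dp":[0,0,2.0],"twist":0,"fingers":0},{"dp":[0,0,2.0],"twist":0,"fingers":0}]'; python3 -m jog '[{"dp":[0,0,0.1],"twist":0,"fingers":0},{"dp":[0,0,0.1],"twist":0,"fingers":0}]'
```

```text
time_s: 7.38
tool_pos: [0.5327, 0.074, 0.0525]
tool_rot: [180.0, 0.0, 26.1]
force: [-0.3, 0.3, 0.2]
grip_width: 0.0008
grasp_force: 0.0
time_s: 7.62
tool_pos: [0.5329, 0.0741, 0.0518]
tool_rot: [180.0, -0.0, 26.1]
force: [-1.0, -0.1, 2.7]
grip_width: 0.0006
grasp_force: 1.3
```

```bash
python3 -m jog '[{"dp":[0,0,0.1],"twist":0,"fingers":0},{"dp":[0,0,0.1],"twist":0,"fingers":0}]'; python3 -m jog '[{"dp":[0,0,-0.5],"twist":0,"fingers":0},{"dp":[0,0,-2],"twist":0,"fingers":0},{"dp":[0,0,-5],"twist":0,"fingers":0},{"dp":[0,0,-9],"twist":0,"fingers":0},{"dp":[0,0,-12],"twist":0,"fingers":0},{"dp":[0,0,-14],"twist":0,"fingers":0},{"dp":[0,0,-14],"twist":0,"fingers":0}]'
python3 - <<'E'
from h import *
c=cam('side'); P=cloud(c)
m=np.zeros((420,560),bool); m[195:255,295:365]=True
m&=(c['depth']>0)&(c['pixels'].max(-1)<75)&(P[...,2]<.068)&(P[...,2]>.044)
T=P[m]; A=np.c_[T[:,:2]-T[:,:2].mean(0),np.ones(len(T))]
for _ in range(4):
    k,*_r=np.linalg.lstsq(A,T[:,2],rcond=None); r=abs(T[:,2]-A@k); s=r<max(.0025,1.5*np.median(r)); A,T=A[s],T[s]
print(cv2.minAreaRect(T[:,:2].astype(np.float32)),np.degrees(k[:2]),len(T))
E
```

```text
time_s: 7.88
tool_pos: [0.533, 0.0741, 0.0515]
tool_rot: [180.0, -0.0, 26.1]
force: [-3.2, -1.0, 7.5]
grip_width: 0.0005
grasp_force: 4.2
time_s: 8.75
tool_pos: [0.534, 0.0744, 0.1927]
tool_rot: [179.9, -0.2, 26.1]
force: [-0.0, 0.1, -0.4]
grip_width: 0.0005
grasp_force: 0.0
((0.5749356150627136, 0.05704658478498459), (0.07671390473842621, 0.10574463754892349), 33.2232780456543) [ 5.02524185 -0.76384874] 1100
```

The slope is back to +5.0° and the cake is in its original place, within 1.3 mm. The robot is clear, so I'll hand in.

```bash
python3 -c "
from cell import env
print(env.sign_off())"
```

```text
the job is handed in; nothing more can be done
None
```

I pressed the raised corner of the oblong cake down to the plate and let go, then did the same at the opposite corner; it now lies tipped onto that second corner, within about 1.3 mm of its original place, with the round cake untouched and the job handed in at 8.8 s.

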